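# Reload the capsule machine and put the spare capsules away

### The arm

A 7-joint arm with a two-finger parallel gripper is mounted at the origin on the work surface. World frame = base frame: x ahead of the robot, y to its left, z up, the work surface at z = 0. Lengths are in m, angles in rad, forces in N, time in s.
With the tool pointing down it reaches from about 0.4 to 0.85 m from the base axis. Payload 10.4 kg.
Tool frame: the origin (TCP) lies at the very end of the fingers, on their centre line; the grasp point (between the pads) lies 19 mm behind it; z points along the fingers, y is the line along which they close (so a half turn about z gives the same grasp; the last joint's range is limited). The gripper opens to 87 mm and grips with 3 to 60 N. Pads are 19 mm wide; open, the fingers measure 117 mm over their backs; the gripper's body (75 mm by 190 mm) begins 51 mm behind the grasp point.
Start: joints at [1.164, 0.332, -0.065, 1.46, 0.022, 1.35, -0.088], TCP at [0.234, -0.58, 0.223] pointing down, gripper open.
Joint ranges: [-2.6, 2.6], [-0.5, 2.12], [-1.47, 1.34], [0.16, 2.42], [-1.27, 4.41], [0.06, 2.06], [-2.6, 2.6]. Speed limits (rad/s): [2.22, 2.22, 2.79, 2.79, 3.14, 3.14, 3.14].

### API

Orientations are given as a unit quaternion [w, x, y, z].
In Python, from plant import bot gives the robot as it stands. Calls block until the motion is done:
- bot.movep(position, orientation): joint-space move of the TCP to a pose.
- bot.move_straight(position, rate=0.15, orientation=None): straight line of the TCP; orientation=None keeps the orientation; rate is the mean speed in m/s.
- bot.movej(angles): joint-space move.
- bot.grip(opening, grip_force=None): finger opening in m; grip_force is the grip in N (None keeps the last); returns when the fingers have stopped.
- bot.wait(seconds).
- bot.ik(position, orientation): joint angles nearest the present ones, or None.
- bot.get_state(): the state.
- bot.read_camera(name): name is "scene" or "top"; returns the picture (400x640x3 uint8, blue, green, red); there is no depth.
- bot.camera_params(name): a dict with "fx", "fy", "cx", "cy" (pixels), "R" (3x3) and "t" (3): a world point X has camera coordinates R X + t. Camera axes: x right, y down, z forward; pixel columns grow to the right and rows downward; lengths in m; the calibration is good to about 2 mm. A picture is of the moment at which its call begins. camera_params takes no time and is no camera call.
A pose or a line that the arm cannot do raises bot.PlanningError and nothing moves.
- bot.finish_job(): hands the job in; it is judged then, once.
The state is a dict: "t": time; "joints": joint angles; "joint_velocities": joint speeds; "effort": joint torques, N m; "position": TCP position; "ee_rot": TCP orientation; "wrist_force": force on the tool from outside, world axes, zero at the start; "wrist_torque": the same for the moment, N m; "grip_width": finger opening in m; "grip_force": force on a finger pad.
Only numpy, scipy, OpenCV 4.12 (cv2) and the standard library are available. Lean on these libraries where they do the work, as an engineer would, in place of code of your own. Each camera call takes 0.05 s, during which the arm holds its last target. There are 200 camera calls.

### The job

Get the coffee corner ready: open the machine's clamp, take out the used capsule and drop it in the steel tub, then stand a fresh capsule in the cradle and close the clamp fully so that it drives the capsule home. Put all the remaining fresh capsules in the white canister and close it with the one of the three look-alike lids that fits its rim, pressed down level and flush; lids that do not fit stay lying flat, right way up, on the counter. Do not tip the tub or the canister over, nor knock over or shift the cup, crockery and other things standing about.

Things in the scene. Friction and masses are not known exactly. Their poses are not given: they have to be found in the camera images.
- machine: capsule coffee machine, fixed, black, 120 wide, front (drip tray, spout) to its -x. Origin on the counter straight below the cradle's axis; z up. Foot from x -85 to 205, brew head x -48 to 48, y +-55, z 112 to 150 with the round cradle well in its top; column behind it to z 150; clear water tank x 131 to 201, 245 high
- cradle (a point): centre of the mouth of the cradle well in the top of the brew head, 150 above the counter; axes as the machine's. The well is 40 in diameter. In it is a sprung seat (1.5 N at the top, 5 N at the bottom): a capsule set down on it stands with its foot 11 below the mouth; driven home its foot is 18 below the mouth and its top 18 above it
- clamp (a joint): angle of the hinged clamp over the cradle, rad: 0 fully closed (its black puck holds the capsule home), grows as the front end is lifted up and back, to 1.75. The stiff hinge (friction 0.55 N m, some 5 N at the bar) stays where it is left. Above 1.5 there is room to reach the cradle from above
- clamp_hinge (a point): middle of the clamp's hinge axis, fixed on the machine 65 behind the cradle's axis (+x of the machine) and 168 above the counter; the axis runs along the machine's y
- clamp_bar (a point): middle of the clamp's handle bar: a round bar 14 thick along the machine's y, 54 clear between its two side arms, 48 of free space between it and the clamp's plate; 155 from the hinge axis and 13 above the hinge when closed (181 above the counter, 90 in front of the cradle's axis)
- pod_used: the used capsule, standing in the cradle at the start; same form as the fresh ones, foil pierced in the middle. Origin at the centre of its foot, z up through its foil
- pod_1: fresh coffee capsule, white plastic cup with a foil top: 36 high, foot 32 in diameter, tapering up to 39, with a flange 44 in diameter and 4 thick round the top; about 20 g. Origin at the centre of its foot, z up through the foil. Stands on the counter. None if absent
- pod_2: fresh coffee capsule, white plastic cup with a foil top: 36 high, foot 32 in diameter, tapering up to 39, with a flange 44 in diameter and 4 thick round the top; about 20 g. Origin at the centre of its foot, z up through the foil. Stands on the counter. None if absent
- pod_3: fresh coffee capsule, white plastic cup with a foil top: 36 high, foot 32 in diameter, tapering up to 39, with a flange 44 in diameter and 4 thick round the top; about 20 g. Origin at the centre of its foot, z up through the foil. Stands on the counter. None if absent
- pod_4: fresh coffee capsule, white plastic cup with a foil top: 36 high, foot 32 in diameter, tapering up to 39, with a flange 44 in diameter and 4 thick round the top; about 20 g. Origin at the centre of its foot, z up through the foil. Stands on the counter. None if absent
- can_a: white stoneware canister, open on top, 100 high, wall 3.5, floor 5 thick, 108.5 across the outside. Origin at the centre of its underside, z up. Loose, 0.8 kg. Of the two canisters only one is out; the other is None
- can_b: white stoneware canister, open on top, 100 high, wall 3.5, floor 5 thick, 117.5 across the outside. Origin at the centre of its underside, z up. Loose, 0.8 kg. Of the two canisters only one is out; the other is None
- lid_a: wooden lid, one of three alike from above: disc 129 wide, steel knob 24 wide. Underside: plug and skirt 10 deep, between them a ring groove for a canister rim; grooves differ, one lid fits (2 play): it drops 10 over the rim until the disc lies on it, the others stay up on the rim. Origin: centre of the skirt's underside, z up; disc 10 to 18, knob 18 to 46 above it. About 160 g
- lid_b: wooden lid, one of three alike from above: disc 129 wide, steel knob 24 wide. Underside: plug and skirt 10 deep, between them a ring groove for a canister rim; grooves differ, one lid fits (2 play): it drops 10 over the rim until the disc lies on it, the others stay up on the rim. Origin: centre of the skirt's underside, z up; disc 10 to 18, knob 18 to 46 above it. About 160 g
- lid_c: wooden lid, one of three alike from above: disc 129 wide, steel knob 24 wide. Underside: plug and skirt 10 deep, between them a ring groove for a canister rim; grooves differ, one lid fits (2 play): it drops 10 over the rim until the disc lies on it, the others stay up on the rim. Origin: centre of the skirt's underside, z up; disc 10 to 18, knob 18 to 46 above it. About 160 g
- tub: round steel tub for used capsules, open, 104 across the rim, 65 high, wall 3. Origin at the centre of its underside
- espresso_cup: espresso cup, 58 wide, 55 high, standing on the machine's drip tray under the spout; to be left alone
- milk_jug: steel milk jug, 72 wide, 78 high; to be left alone
- mug: blue mug, 80 wide, 90 high; to be left alone
- sugar_bowl: lidded sugar bowl, 60 wide, 66 high; to be left alone
- teaspoon: teaspoon, 140 long, lying; to be left alone
- pepper_mill: small pepper mill, 52 wide, 80 high; to be left alone

How it is judged:
On the way, in this order (a step that is already met when the one before it is completed fails the run):
1. the used capsule is out of the machine and in the tub (horizontal distance between pod_used and tub below 0.048 m and z of pod_used in the frame of tub below 0.05 m), for 0.2 s.
2. a fresh capsule is in the cradle and the closed clamp has driven it home (value of joint clamp below 0.05 rad and ((z of pod_1 in the frame of cradle below -0.0145 m and horizontal distance between pod_1 and cradle below 0.006 m and angle between pod_1's own z axis and vertical below 0.1 rad) or (z of pod_2 in the frame of cradle below -0.0145 m and horizontal distance between pod_2 and cradle below 0.006 m and angle between pod_2's own z axis and vertical below 0.1 rad) or (z of pod_3 in the frame of cradle below -0.0145 m and horizontal distance between pod_3 and cradle below 0.006 m and angle between pod_3's own z axis and vertical below 0.1 rad) or (z of pod_4 in the frame of cradle below -0.0145 m and horizontal distance between pod_4 and cradle below 0.006 m and angle between pod_4's own z axis and vertical below 0.1 rad))), for 0.2 s.
At the end, for the whole second after the job is handed in: Used capsule in the tub; one fresh capsule upright in the cradle, foot 14.5 mm or more below its mouth, clamp under 0.05 rad; all others in the upright canister; a lid on it, centred within 6 mm, level, disc within 4 mm of the rim; other lids flat on the counter, right way up (all of step 1 and all of step 2 and ((z of pod_1 in the frame of cradle below -0.0145 m and horizontal distance between pod_1 and cradle below 0.006 m and angle between pod_1's own z axis and vertical below 0.1 rad) or (horizontal distance between pod_1 and can_a below 0.055 m and z of pod_1 in the frame of can_a below 0.085 m) or (horizontal distance between pod_1 and can_b below 0.055 m and z of pod_1 in the frame of can_b below 0.085 m)) and ((z of pod_2 in the frame of cradle below -0.0145 m and horizontal distance between pod_2 and cradle below 0.006 m and angle between pod_2's own z axis and vertical below 0.1 rad) or (horizontal distance between pod_2 and can_a below 0.055 m and z of pod_2 in the frame of can_a below 0.085 m) or (horizontal distance between pod_2 and can_b below 0.055 m and z of pod_2 in the frame of can_b below 0.085 m)) and ((z of pod_3 in the frame of cradle below -0.0145 m and horizontal distance between pod_3 and cradle below 0.006 m and angle between pod_3's own z axis and vertical below 0.1 rad) or (horizontal distance between pod_3 and can_a below 0.055 m and z of pod_3 in the frame of can_a below 0.085 m) or (horizontal distance between pod_3 and can_b below 0.055 m and z of pod_3 in the frame of can_b below 0.085 m)) and ((z of pod_4 in the frame of cradle below -0.0145 m and horizontal distance between pod_4 and cradle below 0.006 m and angle between pod_4's own z axis and vertical below 0.1 rad) or (horizontal distance between pod_4 and can_a below 0.055 m and z of pod_4 in the frame of can_a below 0.085 m) or (horizontal distance between pod_4 and can_b below 0.055 m and z of pod_4 in the frame of can_b below 0.085 m)) and ((horizontal distance between lid_a and can_a below 0.006 m and z of lid_a in the frame of can_a between 0.08 and 0.094 m and angle between lid_a's own z axis and vertical below 0.04 rad) or (horizontal distance between lid_b and can_a below 0.006 m and z of lid_b in the frame of can_a between 0.08 and 0.094 m and angle between lid_b's own z axis and vertical below 0.04 rad) or (horizontal distance between lid_c and can_a below 0.006 m and z of lid_c in the frame of can_a between 0.08 and 0.094 m and angle between lid_c's own z axis and vertical below 0.04 rad)) and angle between each of can_a, can_b's own z axis and vertical below 0.05 rad and ((horizontal distance between lid_a and can_b below 0.006 m and z of lid_a in the frame of can_b between 0.08 and 0.094 m and angle between lid_a's own z axis and vertical below 0.04 rad) or (horizontal distance between lid_b and can_b below 0.006 m and z of lid_b in the frame of can_b between 0.08 and 0.094 m and angle between lid_b's own z axis and vertical below 0.04 rad) or (horizontal distance between lid_c and can_b below 0.006 m and z of lid_c in the frame of can_b between 0.08 and 0.094 m and angle between lid_c's own z axis and vertical below 0.04 rad)) and (height (world z) of lid_a below 0.012 m or height (world z) of lid_a above 0.08 m) and angle between each of lid_a, lid_b, lid_c's own z axis and vertical below 0.06 rad and (height (world z) of lid_b below 0.012 m or height (world z) of lid_b above 0.08 m) and (height (world z) of lid_c below 0.012 m or height (world z) of lid_c above 0.08 m)); the robot touches nothing.
It fails at once if a bystander is knocked over (angle between any of espresso_cup, milk_jug, mug, sugar_bowl, pepper_mill's own z axis and vertical above 0.6 rad).
It fails at once if a bystander is shifted by more than 5 cm (distance of any of espresso_cup, milk_jug, mug, sugar_bowl, teaspoon, pepper_mill from where it was at the start of the episode above 0.05 m).
It fails at once if the tub or the canister is tipped over (angle between any of can_a, can_b, tub's own z axis and vertical above 0.6 rad).
Of pod_1, pod_2, pod_3, pod_4 only 2 to 4 are there at a start; the rules pass over those that are not, and their reading is None.
Of can_a, can_b only 1 to 1 are there at a start; the rules pass over those that are not, and their reading is None.
At some moment in a run one of pod_1, pod_2, pod_3, pod_4, lid_a, lid_b, lid_c may be knocked a few centimetres aside while the robot is not near it.
Once in a run the grip may slacken for a moment while it holds something.
It also fails if it takes over 210 s, if anything falls off the work surface, if the arm or the gripper's body presses on something with over 40 N, if the wrist force passes 120 N, or if a joint passes its speed limit or range.

## Working session

There is one attempt and no reset: what is moved stays moved. The work goes in short steps, each a Python script; the robot and the scene stay as the last script left them, time stands still between calls to the robot, and variables do not carry over. Pictures are saved under pics/ and viewed, at most 14 in all, crops included, and the job is handed in when it is done.

```bash
ls; mkdir -p pics
python3 - <<'E'
from plant import bot
import cv2
for n in("scene","top"):
    cv2.imwrite(f"pics/{n}0.png",bot.read_camera(n)); p=bot.camera_params(n); print(n,p)
print(bot.get_state())
E
```

```text
pics
plant.py
scene {'fx': 423.4426462072046, 'fy': 423.4426462072046, 'cx': 316.18356633734305, 'cy': 194.38684919880794, 'R': array([[-0.47377658,  0.88052538, -0.01451959],
       [ 0.64100783,  0.33350227, -0.69129241],
       [-0.6038582 , -0.33682532, -0.72242922]]), 't': array([ 0.25684752, -0.22096891,  1.56525423])}
top {'fx': 406.8635687118014, 'fy': 406.8635687118014, 'cx': 322.27574841342806, 'cy': 199.88099133343974, 'R': array([[-0.00336652, -0.9999935 ,  0.00129131],
       [-0.99136813,  0.00316823, -0.13106942],
       [ 0.13106447, -0.00172141, -0.99137235]]), 't': array([-0.03177356,  0.52188295,  1.27582575])}
{'t': 0.1, 'joints': array([ 1.16440258,  0.33278444, -0.06471218,  1.46082868,  0.02160658,
        1.34990974, -0.0885044 ]), 'joint_velocities': array([ 0.00090838, -0.00029229,  0.00145448, -0.00242488, -0.00115242,
        0.00106876, -0.0001301 ]), 'effort': array([ 2.04542535e-03, -6.24545646e+01,  2.47678848e-02, -3.90716743e+01,
       -6.15623756e-02,  3.67683009e-02,  5.05296669e-05]), 'position': array([ 0.2339012 , -0.57921848,  0.22186235]), 'ee_rot': array([-5.99671594e-04,  9.81641450e-01,  1.90734588e-01, -1.46143758e-04]), 'wrist_force': array([-0.33716295,  0.24953114,  0.30499224]), 'wrist_torque': array([-0.01811211, -0.0331221 , -0.01852488]), 'grip_force': 0.0, 'grip_width': 0.08690248494196096}
```

View pics/scene0.png

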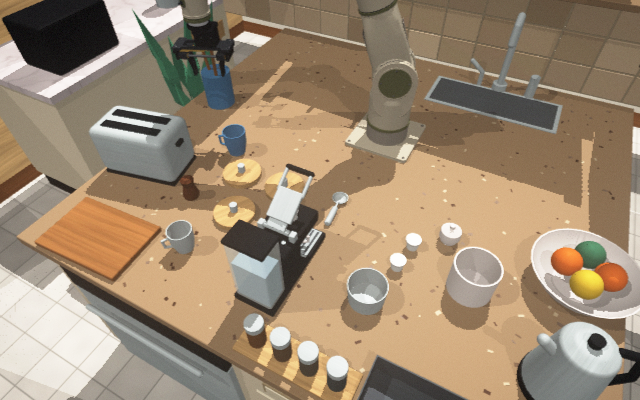

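View pics/top0.png

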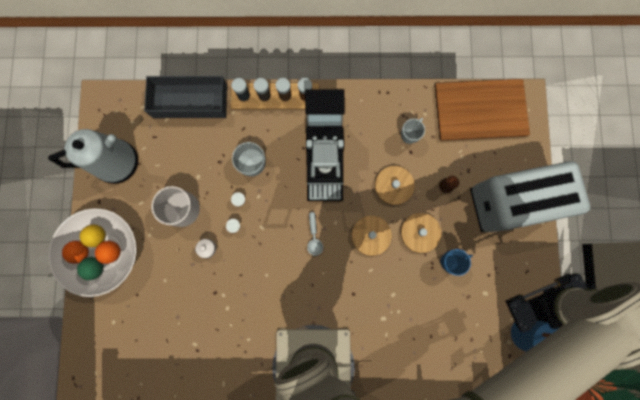

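Run:
```python
import cv2,numpy as np
s=cv2.imread("pics/scene0.png");t=cv2.imread("pics/top0.png")
a=cv2.resize(s[150:320,205:365],None,fx=3.5,fy=3.5,interpolation=2)
b=cv2.resize(t[80:270,290:450],None,fx=2.5,fy=3.13,interpolation=2)
cv2.imwrite("pics/crop1.png",np.hstack([a[:594,:400*1],b[:594]]) if 0 else np.hstack([cv2.resize(s[150:320,205:365],(400,425),interpolation=2),cv2.resize(t[85:255,290:450],(400,425),interpolation=2)]))
```

```text
(no output)
```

View pics/crop1.png

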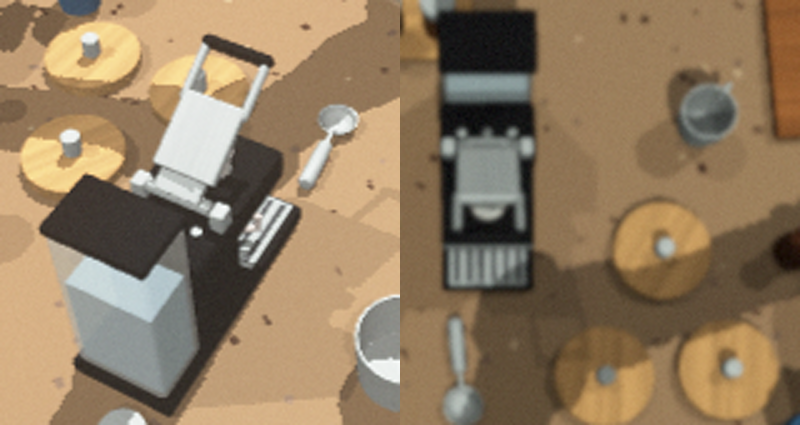

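```bash
cat > h.py <<'E'
import cv2,numpy as np
from plant import bot
P={n:bot.camera_params(n) for n in("scene","top")}
def ray(n,uv):
    p=P[n];d=p["R"].T@np.array([(uv[0]-p["cx"])/p["fx"],(uv[1]-p["cy"])/p["fy"],1.]);return -p["R"].T@p["t"],d/np.linalg.norm(d)
def onz(n,uv,z): o,d=ray(n,uv);return o+d*(z-o[2])/d[2]
def ony(n,uv,y): o,d=ray(n,uv);return o+d*(y-o[1])/d[1]
def tri(a,b):
    (o,d),(q,e)=ray("top",a),ray("scene",b)
    s,t=np.linalg.lstsq(np.c_[d,-e],q-o,rcond=None)[0];return (o+s*d+q+t*e)/2,np.linalg.norm(o+s*d-q-t*e)
def proj(n,X): p=P[n];c=p["R"]@np.array(X)+p["t"];return np.array([p["fx"]*c[0]/c[2]+p["cx"],p["fy"]*c[1]/c[2]+p["cy"]])
def blobs(mask,amin=25):
    n,_,st,c=cv2.connectedComponentsWithStats(mask.astype(np.uint8));return [(c[i].round(1),st[i]) for i in range(1,n) if st[i][4]>=amin]
E
python3 - <<'E'
from h import *
t=cv2.imread("pics/top0.png");s=cv2.imread("pics/scene0.png")
ht=cv2.cvtColor(t,cv2.COLOR_BGR2HSV);hs=cv2.cvtColor(s,cv2.COLOR_BGR2HSV)
roi=np.zeros(t.shape[:2],bool);roi[120:280,140:470]=1
print("white/grey top");w=(ht[...,1]<60)&(ht[...,2]>105)&roi
for c,st in blobs(w): print(c,st,"z.036",onz("top",c,.036).round(3))
r2=np.zeros_like(roi);r2[150:320,200:510]=1
print("scene white");w=(hs[...,1]<60)&(hs[...,2]>140)&r2
for c,st in blobs(w): print(c,st,"z.036",onz("scene",c,.036).round(3))
print("lids");
m=(ht[...,0]>14)&(ht[...,0]<26)&(ht[...,1]>120)&roi
for c,st in blobs(m,200): print(c,st,onz("top",c,.018).round(3))
print("dark");m=(ht[...,2]<45)
m[:85]=0;m[:,:295]=0;m[:,360:]=0;m[215:]=0
for c,st in blobs(m): print(c,st,cv2.minAreaRect(np.argwhere(m)[:,::-1].astype(np.float32)))
cv2.imwrite("/tmp/m.png",m*255)
for c in [(309.2,143.8),(340.8,143.8)]: print("hinge",onz("top",c,.168))
E
```

```text
white/grey top
[324.3 121.7] [308 120  35   5 142] z.036 [ 0.782 -0.041  0.036]
[411.7 128.2] [402 120  23  23 245] z.036 [ 0.759 -0.329  0.036]
[324.7 154. ] [306 137  38  39 871] z.036 [ 0.673 -0.042  0.036]
[249.3 158.1] [232 141  33  35 726] z.036 [0.66  0.204 0.036]
[395.6 183.5] [392 180   8   8  51] z.036 [ 0.574 -0.271  0.036]
[322.7 190.6] [310 184  30  15 361] z.036 [ 0.552 -0.035  0.036]
[174.8 206.2] [ 151  186   48   41 1183] z.036 [0.503 0.44  0.036]
[237.6 198.8] [231 192  14  15 171] z.036 [0.526 0.239 0.036]
[312.7 235.2] [307 212  13  43 317] z.036 [ 0.408 -0.003  0.036]
[232.5 225.2] [226 218  14  15 177] z.036 [0.441 0.253 0.036]
[422.6 231.7] [419 228   8   8  49] z.036 [ 0.418 -0.353  0.036]
[372.2 234.6] [369 231   7   8  39] z.036 [ 0.41  -0.192  0.036]
[204.9 248.1] [195 239  21  19 305] z.036 [0.369 0.339 0.036]
scene white
[394.6 153.4] [370 150  42  11 262] z.036 [0.126 0.079 0.036]
[240.3 165.2] [237 163   8   7  33] z.036 [ 0.416 -0.354  0.036]
[283.6 206.7] [ 257  167   56   72 1410] z.036 [ 0.509 -0.129  0.036]
[336. 205.] [324 192  25  32 286] z.036 [
[... 596 characters left out ...]
lids
[393.9 185.2] [ 373  165   42   41 1189] [ 0.572 -0.268  0.018]
[420.4 232.5] [ 400  213   42   41 1235] [ 0.417 -0.35   0.018]
[370.7 235.3] [ 350  215   42   41 1246] [ 0.408 -0.189  0.018]
dark
[324.1 101.4] [303  90  41  24 915] ((323.0, 145.5), (111.0, 40.0), 90.0)
[324.4 131.6] [306 126  37  13 405] ((323.0, 145.5), (111.0, 40.0), 90.0)
[323.7 170.3] [307 149  36  33 431] ((323.0, 145.5), (111.0, 40.0), 90.0)
[338.4 196.3] [327 186  16  16  45] ((323.0, 145.5), (111.0, 40.0), 90.0)
hinge [0.67068198 0.00466009 0.168     ]
hinge [ 0.67040197 -0.08832615  0.168     ][ WARN:0@0.724] global loadsave.cpp:1063 imwrite_ Unsupported depth image for selected encoder is fallbacked to CV_8U.
```

Run:
```python
from h import *
s=cv2.imread("pics/scene0.png");t=cv2.imread("pics/top0.png")
cv2.imwrite("pics/crop2.png",np.vstack([np.hstack([cv2.resize(t[180:235,140:210],(385,302),interpolation=2),cv2.resize(s[240:310,436:511],(412,385),interpolation=2)[:302]]),
 np.hstack([cv2.resize(t[135:185,224:274],(385,290),interpolation=2)[:, :385],cv2.resize(s[155:205,270:340],(412,290),interpolation=2)])]))
print("tank",onz("top",(323.5,102),.245),"headfront",onz("top",(325,182),.15),"footfront",onz("top",(325,201),.02),onz("top",(307.2,195),.02),onz("top",(342.8,195),.02))
b=ony("scene",(300.4,170.4),-.042);print("bar",b)
for z in((.046)),:
  for a,c in[((395.6,183.5),(232.1,205.2)),((422.6,231.7),(240.3,165.2))]: print("knob",tri(a,c))
  for a in[(395.6,183.5),(422.6,231.7),(372.2,234.6)]: print(onz("top",a,z))
for a in[(394,185.5),(421,233.5),(371,235.5)]: print("disc",onz("top",a,.018))
for a,c in[((237.6,198.8),(397.3,261.4)),((232.5,225.2),(412.9,241))]:print("pod",tri(a,c))
```

```text
tank [ 0.7690539  -0.03745807  0.245     ] headfront [ 0.55968421 -0.04150286  0.15      ] footfront [ 0.51997364 -0.04236515  0.02      ] [0.53988752 0.01559497 0.02      ] [ 0.53951833 -0.10049936  0.02      ]
bar [ 0.54081249 -0.042       0.24945943]
knob (array([ 0.57460974, -0.27128848,  0.0347857 ]), np.float64(0.0005891520374675991))
knob (array([ 0.4181461 , -0.35190588,  0.03829348]), np.float64(0.0002797199139247758))
[ 0.572514   -0.26895823  0.046     ]
[ 0.417811   -0.35012215  0.046     ]
[ 0.40919832 -0.19066873  0.046     ]
disc [ 0.57072365 -0.26870555  0.018     ]
disc [ 0.41350401 -0.35168741  0.018     ]
disc [ 0.40760353 -0.19021107  0.018     ]
pod (array([0.52751576, 0.241893  , 0.02328775]), np.float64(0.0008185528263167657))
pod (array([0.44182357, 0.25615537, 0.02325601]), np.float64(0.0005742186773985604))
```

View pics/crop2.png

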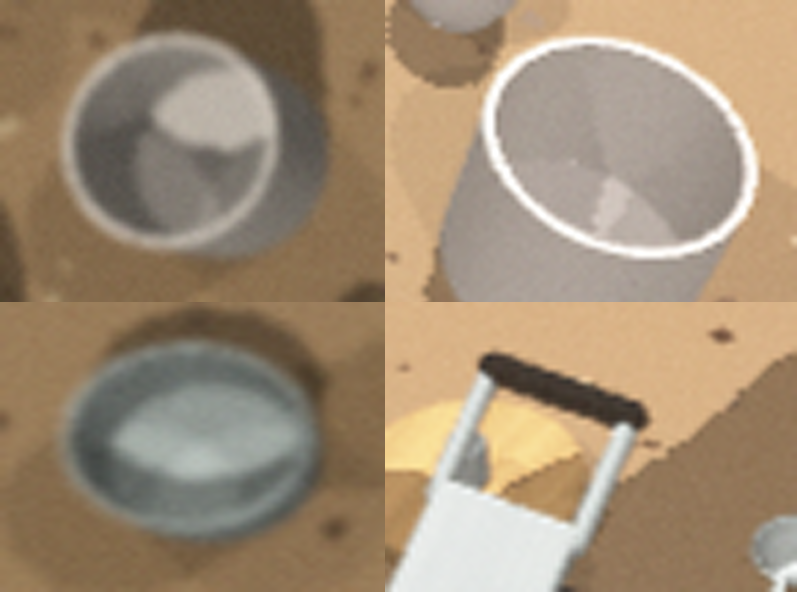

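Shown: canister rim centre at top (171.2,205.7) and scene (478.6,266.7), tub rim centre at top (249,158), and the bar centre at scene (300,170), so the clamp is about half a radian open. Next I open the clamp by pushing the bar back.

```bash
cat >> h.py <<'E'
C=np.array([.606,-.042]);Q0=[0,1,0,0];Q90=[0,2**-.5,2**-.5,0]
def bar(th):return np.array([C[0]+.065-.155*np.cos(th)+.013*np.sin(th),C[1],.168+.155*np.sin(th)+.013*np.cos(th)])
def st(m=""):
    s=bot.get_state();print(m,round(s["t"],1),s["position"].round(4),s["wrist_force"].round(1),"w",round(s["grip_width"],4),"f",round(s["grip_force"],1))
def up(z=.4,r=.3):
    p=bot.get_state()["position"];bot.move_straight([p[0],p[1],z],r)
E
python3 - <<'E'
from h import *
print("can",onz("top",(171.2,205.7),.1),onz("scene",(478.6,266.7),.1),tri((171.2,205.7),(478.6,266.7)),"tub",onz("top",(249.3,158.1),.065))
bot.grip(0);up(.42)
b=bar(.48);bot.movep([b[0]-.045,b[1],.36],Q0);st()
bot.move_straight([b[0]-.04,b[1],b[2]-.022]);st()
for th in np.linspace(.42,1.68,8):
    b=bar(th);bot.move_straight([b[0]-.0155,b[1],b[2]-.022],.12);st(th.round(2))
b=bar(1.68);bot.move_straight([b[0]-.06,b[1],b[2]],.2);up(.42)
bot.movep([.4,.3,.42],Q0);st()
t=bot.read_camera("top");s=bot.read_camera("scene");cv2.imwrite("pics/top1.png",t);cv2.imwrite("pics/scene1.png",s)
cv2.imwrite("pics/crop3.png",np.hstack([cv2.resize(s[150:310,205:365],(400,400),interpolation=2),cv2.resize(t[85:245,290:450],(400,400),interpolation=2)]))
E
```

```text
can [0.49666802 0.42750976 0.1       ] [0.50387469 0.4350565  0.1       ] (array([0.49722842, 0.43356902, 0.09010353]), np.float64(0.004674833457821919)) tub [0.65277599 0.19867454 0.065     ]
 4.6 [ 0.4946 -0.043   0.3599] [-0.8 -0.5 -0.2] w 0.0008 f 0.0
 5.6 [ 0.5   -0.042  0.23 ] [0.7 0.2 0.1] w 0.0006 f 0.0
0.42 5.9 [ 0.5194 -0.0418  0.2213] [-0.4  0.   0.2] w 0.0002 f 0.0
0.6 6.3 [ 0.5349 -0.0419  0.2445] [-0.2  0.2 -0.5] w 0.0006 f 0.0
0.78 6.7 [ 0.5543 -0.0419  0.264 ] [-0.9  0.2 -0.3] w 0.0004 f 0.0
0.96 7.1 [ 0.5773 -0.0419  0.2801] [0.1 0.2 0.7] w -0.0 f 0.0
1.14 7.5 [ 0.6025 -0.0419  0.2917] [ 0.6 -0.2  0.1] w 0.0002 f 0.0
1.32 7.8 [ 0.6294 -0.042   0.2988] [-0.1  0.7 -0.8] w 0.0004 f 0.0
1.5 8.2 [ 0.6572 -0.0419  0.3011] [-0.6  0.4  0.1] w 0.0003 f 0.0
1.68 8.6 [ 0.685  -0.0419  0.2984] [-0.9  0.2  0.3] w 0.0005 f 0.0
 11.0 [0.4013 0.2989 0.4198] [ 0.   0.1 -0.5] w 0.0002 f 0.0
```

View pics/crop3.png

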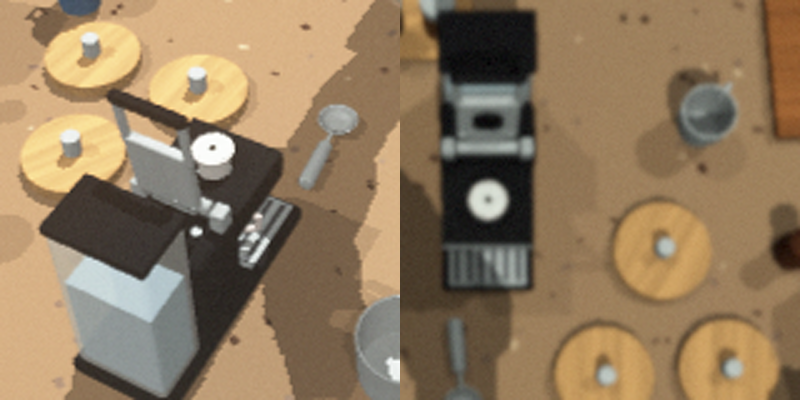

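Run:
```python
from h import *
t=cv2.imread("pics/top1.png");s=cv2.imread("pics/scene1.png")
def cen(im,c,r,th,hull=True):
    x0,y0=int(c[0]-r),int(c[1]-r);g=cv2.resize(im[y0:y0+2*r,x0:x0+2*r],None,fx=8,fy=8,interpolation=2)
    h=cv2.cvtColor(g,cv2.COLOR_BGR2HSV);m=((h[...,1]<70)&(h[...,2]>th)).astype(np.uint8)
    cs=max(cv2.findContours(m,0,1)[0],key=cv2.contourArea);e=cv2.fitEllipse(cv2.convexHull(cs));f=lambda p:((np.array(p)+.5)/8-.5+[x0,y0])
    return f(e[0]),np.array(e[1])/8
for n,im,c in(("top",t,(325,165)),("scene",s,(291,209))):
    for th in(140,170,190):
        p,d=cen(im,c,11,th);print(n,p.round(1),d.round(1),onz(n,p,.175).round(4),onz(n,p,.173).round(4))
for c in((238,199),(233,226)):
    p,d=cen(t,c,11,130);print("pod",p.round(1),d.round(1),onz("top",p,.036).round(4))
```

```text
top [324.7 164.6] [15.2 15.3] [ 0.6067 -0.0407  0.175 ] [ 0.6071 -0.0407  0.173 ]
top [324.8 164.6] [14.2 14.4] [ 0.6066 -0.0408  0.175 ] [ 0.6071 -0.0408  0.173 ]
top [324.7 164.5] [13.4 13.6] [ 0.6067 -0.0407  0.175 ] [ 0.6071 -0.0407  0.173 ]
scene [289.6 211.3] [18.2 19.1] [ 0.6177 -0.0332  0.175 ] [ 0.6163 -0.0342  0.173 ]
scene [289.6 209.3] [13.5 17.6] [ 0.6118 -0.0367  0.175 ] [ 0.6104 -0.0377  0.173 ]
scene [289.6 209.2] [13.1 17.3] [ 0.6117 -0.0367  0.175 ] [ 0.6102 -0.0378  0.173 ]
pod [237.6 198.9] [15.1 15.3] [0.5256 0.2388 0.036 ]
pod [232.5 225.4] [15.2 15.5] [0.4404 0.2532 0.036 ]
```

```bash
cat >> h.py <<'E'
C=np.array([.6075,-.040])
def go(x,y,z,q=Q0):bot.movep([x,y,z],q)
def pick(x,y,z,q=Q0,o=.065,f=12,hi=.1):
    bot.grip(o);go(x,y,z+hi,q);bot.move_straight([x,y,z],.15);bot.grip(.0,f);st("grip")
E
python3 - <<'E'
from h import *
pick(C[0],C[1],.155);up(.25,.2);st()
go(.653,.2,.25);st();bot.move_straight([.653,.2,.072],.2);bot.grip(.056);up(.2)
x,y=.5265,.2395
pick(x,y,.015,Q90,f=3);bot.grip(.065);pick(x,y,.015,Q0,hi=.05);up(.25,.2);st()
bot.movep([C[0],C[1],.25],Q0);st()
bot.move_straight([C[0],C[1],.172],.15);st()
for z in(.165,.160,.1555):
    bot.move_straight([C[0],C[1],z],.05);st()
t=bot.read_camera("top");s=bot.read_camera("scene");cv2.imwrite("pics/top2.png",t);cv2.imwrite("pics/scene2.png",s)
cv2.imwrite("pics/crop4.png",np.hstack([cv2.resize(s[160:320,245:405],(400,400),interpolation=2),cv2.resize(t[100:260,210:370],(400,400),interpolation=2)]))
E
```

```text
grip 15.3 [ 0.6077 -0.04    0.1552] [0.8 0.1 1.1] w 0.0429 f 12.0
 15.9 [ 0.6072 -0.0402  0.2488] [-0.6 -0.6 -1. ] w 0.0431 f 12.0
 16.9 [0.6535 0.1979 0.2493] [-0.2 -0.3  0.2] w 0.043 f 12.0
grip 22.1 [0.5267 0.2395 0.0153] [ 0.3 -0.4  1.9] w 0.0433 f 3.0
grip 25.3 [0.5268 0.2396 0.0155] [-0.8 -0.6  4.4] w 0.0429 f 12.0
 26.6 [0.5264 0.2393 0.2489] [ 0.4 -0.3 -0.3] w 0.0432 f 12.0
 27.7 [ 0.6073 -0.0377  0.2501] [-0.6  0.8 -0.9] w 0.043 f 12.0
 28.4 [ 0.6079 -0.0393  0.1729] [-0.1 -0.6 -0.1] w 0.0437 f 12.0
 28.7 [ 0.6076 -0.04    0.1651] [ 0.3 -0.5  0.1] w 0.043 f 12.0
 28.9 [ 0.6073 -0.0401  0.1597] [ 0.4 -0.  -0.4] w 0.0433 f 12.0
 29.2 [ 0.6073 -0.04    0.1552] [ 0.1 -1.1  0. ] w 0.0429 f 12.0
```

View pics/crop4.png

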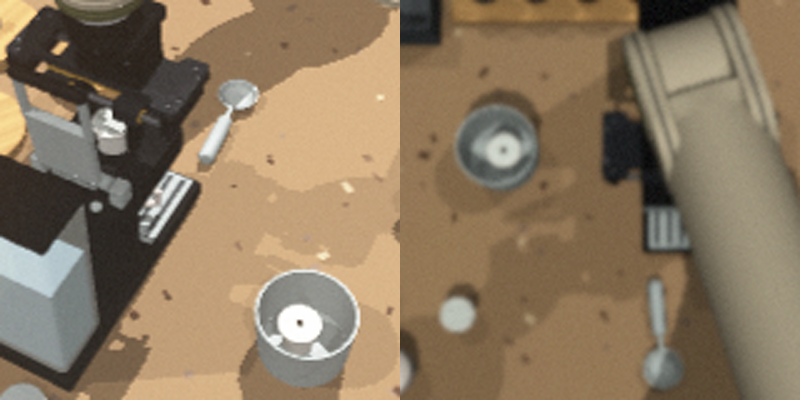

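Run:
```python
from h import *
bot.grip(.065);up(.42);bot.grip(0)
b=bar(1.68);go(b[0]+.028,b[1],.40);bot.move_straight([b[0]+.028,b[1],b[2]-.02],.15);st()
for th in np.linspace(1.55,.85,6):
    b=bar(th);bot.move_straight([b[0]+.0155,b[1],b[2]-.02],.12);st(th.round(2))
up(b[2]+.05,.15)
bot.move_straight([b[0]-.002,b[1],b[2]+.03],.15)
for th in np.linspace(.8,-.03,7):
    b=bar(th);bot.move_straight([b[0],b[1],b[2]+.007],.1);st(th.round(2))
bot.wait(.3);st()
up(.42);go(.4,-.3,.42)
t=bot.read_camera("top");s=bot.read_camera("scene");cv2.imwrite("pics/top3.png",t);cv2.imwrite("pics/scene3.png",s)
cv2.imwrite("pics/crop5.png",np.hstack([cv2.resize(s[160:320,245:405],(400,400),interpolation=2),cv2.resize(t[85:245,290:450],(400,400),interpolation=2)]))
```

```text
33.7 [ 0.7303 -0.0403  0.3026] [-0.7  0.5  1.4] w 0.0006 f 0.0
1.55 34.1 [ 0.698  -0.0402  0.3044] [-0.3 -0.2  0.1] w 0.0008 f 0.0
1.41 34.4 [ 0.6763 -0.0401  0.3033] [-0.5 -0.3 -0.4] w 0.0005 f 0.0
1.27 34.8 [ 0.6548 -0.0402  0.2999] [-0.1 -0.   0.6] w 0.0006 f 0.0
1.13 35.1 [ 0.6339 -0.0402  0.2939] [-0.1  0.5  0.4] w 0.0001 f 0.0
0.99 35.4 [ 0.6141 -0.0401  0.2849] [-0.7 -0.1 -0.4] w 0.0004 f 0.0
0.85 35.8 [ 0.5957 -0.0401  0.2734] [ 0.6 -0.7  0.4] w 0.0005 f 0.0
0.8 37.1 [ 0.5741 -0.04    0.2953] [-0.4  0.4 -1.4] w 0.0006 f 0.0
0.66 37.5 [ 0.5584 -0.0402  0.2806] [ 0.4 -0.2 -0.3] w 0.0005 f 0.0
0.52 37.9 [ 0.5451 -0.0401  0.264 ] [ 0.5 -0.3 -0.2] w 0.0003 f 0.0
0.38 38.2 [ 0.534  -0.04    0.2455] [ 0.3 -0.7  0.8] w 0.0005 f 0.0
0.25 38.6 [ 0.5255 -0.04    0.2256] [-0.6 -0.5 -0. ] w 0.0007 f 0.0
0.11 39.0 [ 0.5198 -0.04    0.2048] [ 0.7  0.1 -0.4] w 0.0004 f 0.0
-0.03 39.3 [ 0.5191 -0.0398  0.1873] [-10.4  -1.   37. ] w 0.0005 f 18.2
 39.6 [ 0.5191 -0.0398  0.1873] [-10.5  -0.2  36.6] w 0.0004 f 18.1
```

View pics/crop5.png

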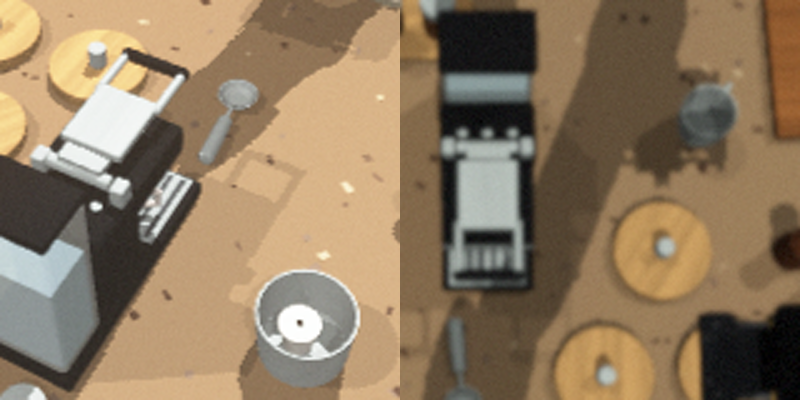

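```bash
cat >> h.py <<'E'
def ell(im,c,r,th,sat=70):
    x0,y0=int(c[0]-r),int(c[1]-r);g=cv2.resize(im[y0:y0+2*r,x0:x0+2*r],None,fx=8,fy=8,interpolation=2)
    h=cv2.cvtColor(g,cv2.COLOR_BGR2HSV);m=((h[...,1]<sat)&(h[...,2]>th)).astype(np.uint8)
    cs=max(cv2.findContours(m,0,1)[0],key=cv2.contourArea);e=cv2.fitEllipse(cv2.convexHull(cs))
    return (np.array(e[0])+.5)/8-.5+[x0,y0],np.array(e[1])/8,m
E
python3 - <<'E'
from h import *
t=cv2.imread("pics/top3.png");s=cv2.imread("pics/scene3.png")
for th in(195,210,225):
    p,d,m=ell(s,(478,266),32,th);print("scene",th,p.round(1),d.round(1),onz("scene",p,.1).round(4))
out=[cv2.resize(m*255,(380,380))]
for th in(110,120,130,140):
    p,d,m=ell(t,(171,206),26,th,90);print("top",th,p.round(1),d.round(1),onz("top",p,.1).round(4))
g=cv2.resize(t[180:232,145:197],(380,380),interpolation=2)
print(cv2.HoughCircles(cv2.cvtColor(cv2.resize(t[180:232,145:197],None,fx=8,fy=8,interpolation=2),6),cv2.HOUGH_GRADIENT,1,200,param1=60,param2=20,minRadius=135,maxRadius=172))
for c in((233,226),):
    p,d,m=ell(t,c,11,130);print("pod",p.round(1),d.round(1),onz("top",p,.036).round(4))
# calibration check with hinge bosses / lids: scene vs top
E
```

```text
scene 195 [478.3 266.2] [38.2 52.8] [0.5028 0.4341 0.1   ]
scene 210 [478.4 266.1] [38.  52.7] [0.5025 0.4342 0.1   ]
scene 225 [478.4 266. ] [37.8 52.3] [0.5021 0.4342 0.1   ]
top 110 [173.2 207.1] [41.4 48.7] [0.4923 0.4213 0.1   ]
top 120 [173.2 207.2] [41.1 49. ] [0.4919 0.4212 0.1   ]
top 130 [170.2 205.5] [40.2 41.3] [0.4972 0.4307 0.1   ]
top 140 [170.  205.5] [39.7 41.1] [0.4974 0.4313 0.1   ]
None
pod [232.4 225.4] [15.2 15.4] [0.4404 0.2532 0.036 ]
```

```bash
cat >> h.py <<'E'
from scipy.optimize import least_squares
def circ(n,im,c,r,th,z,sat=70):
    x0,y0=int(c[0]-r),int(c[1]-r);p,d,m=ell(im,c,r,th,sat)
    h=cv2.convexHull(max(cv2.findContours(m,0,1)[0],key=cv2.contourArea))
    mm=np.zeros_like(m);cv2.drawContours(mm,[h],-1,1,-1);k=max(cv2.findContours(mm,0,1)[0],key=cv2.contourArea)[:,0]
    X=np.array([onz(n,(q+.5)/8-.5+[x0,y0],z)[:2] for q in k])
    f=least_squares(lambda v:np.hypot(*(X-v[:2]).T)-v[2],[*X.mean(0),.05],loss="soft_l1",f_scale=.001);return f.x.round(4)
E
python3 - <<'E'
from h import *
x,y=.4412,.254
pick(x,y,.015,Q90,f=3);bot.grip(.065);pick(x,y,.015,Q0,hi=.05,f=5);bot.grip(.075);up(.3);go(.4,-.3,.42)
t=bot.read_camera("top");s=bot.read_camera("scene");cv2.imwrite("pics/top4.png",t);cv2.imwrite("pics/scene4.png",s)
u,v=proj("top",(x,y,.036)),proj("scene",(x,y,.036))
for th in(120,140,160):print("top",circ("top",t,u,11,th,.036))
for th in(170,190,205,220):print("scene",circ("scene",s,v,11,th,.036))
for th in(195,215,230):print("can scene",circ("scene",s,(478,266),32,th,.1))
for th in(130,140,150):print("can top",circ("top",t,(171,206),26,th,.1,90))
a=cv2.resize(s[234:298,446:510],(380,380),interpolation=2);b=cv2.resize(t[180:232,145:197],(380,380),interpolation=2)
cv2.imwrite("pics/crop6.png",np.hstack([a,b]))
E
```

```text
grip 46.6 [0.4415 0.254  0.0153] [-0.4 -0.7  2.9] w 0.0434 f 3.0
grip 49.8 [0.4415 0.2542 0.0154] [-0.6 -0.5  3.5] w 0.0437 f 5.0
top [0.44   0.251  0.0247]
top [0.4393 0.2512 0.0243]
top [0.4393 0.2516 0.0233]
scene [0.4465 0.2549 0.0259]
scene [0.4428 0.2542 0.0233]
scene [0.4424 0.2542 0.0231]
scene [0.442  0.2541 0.0227]
can scene [0.5007 0.433  0.0602]
can scene [0.5003 0.433  0.0598]
can scene [0.5001 0.4331 0.0594]
can top [0.4976 0.4307 0.0622]
can top [0.4976 0.4312 0.0616]
can top [0.4981 0.4314 0.0608]
```

Run:
```python
from h import *
x,y=.4414,.2541;X,Y=.4995,.4335
pick(x,y,.015,Q0,f=12);up(.2,.2);st()
go(X,Y,.2);st();bot.move_straight([X,Y,.065],.15);st("in");bot.grip(.058)
up(.085,.1);bot.grip(.087,8);st("spreadQ0");bot.grip(.045);go(X,Y,.085,Q90);bot.grip(.087,8);st("spreadQ90");bot.grip(.045)
go(X,Y,.085,Q0);bot.grip(.087,8);st("spreadQ0");bot.grip(.045)
up(.3);go(.4,.1,.42)
t=bot.read_camera("top");s=bot.read_camera("scene");cv2.imwrite("pics/top5.png",t);cv2.imwrite("pics/scene5.png",s)
for th in(195,215):print("can scene",circ("scene",s,(478,266),32,th,.1))
ht=cv2.cvtColor(t,cv2.COLOR_BGR2HSV);roi=np.zeros(t.shape[:2],bool);roi[160:260,350:445]=1
m=(ht[...,1]<75)&(ht[...,2]>90)&roi
for c,q in blobs(m,20):print("knob",c,q[4],(onz("top",c,.046)+[.002,.0025,0]).round(4))
cv2.imwrite("pics/crop6.png",np.hstack([cv2.resize(s[140:300,190:350],(400,400),interpolation=2),cv2.resize(s[200:360,360:520],(400,400),interpolation=2)]))
```

```text
grip 58.0 [0.4416 0.2541 0.0152] [ 0.1 -1.2  3.1] w 0.0432 f 12.0
 59.0 [0.4411 0.2536 0.1989] [-0.2  0.5 -0.1] w 0.0429 f 12.0
 60.0 [0.4997 0.4325 0.1994] [-0.1 -0.5  0.2] w 0.0431 f 12.0
in 61.1 [0.5    0.4339 0.0661] [ 0.2 -0.   0.5] w 0.0428 f 12.0
spreadQ0 62.9 [0.4995 0.4335 0.085 ] [ 0.8 -0.3  0.2] w 0.0871 f 0.0
spreadQ90 66.1 [0.4995 0.4335 0.085 ] [-0.5  0.6  0.2] w 0.0869 f 0.0
spreadQ0 69.3 [0.4995 0.4335 0.085 ] [-0.5 -1.2  1. ] w 0.087 f 0.0
can scene [0.5008 0.4329 0.0602]
can scene [0.5003 0.433  0.0598]
knob [395.5 183.5] 52 [ 0.5745 -0.2661  0.046 ]
knob [422.5 231.7] 56 [ 0.4198 -0.3473  0.046 ]
knob [372.3 234.6] 54 [ 0.4112 -0.1885  0.046 ]
```

View pics/crop6.png

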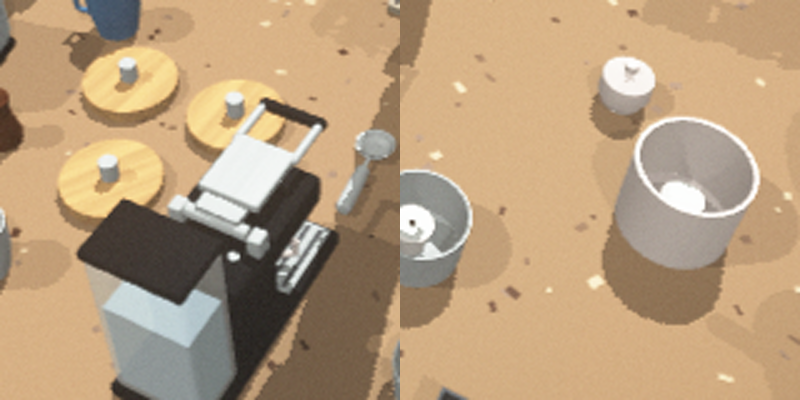

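```bash
cat >> h.py <<'E'
CAN=np.array([.4996,.4333])
def takelid(x,y):
    pick(x,y,.021,Q90,o=.06,f=5);bot.grip(.05);pick(x,y,.021,Q0,o=.05,f=30,hi=.03);up(.3,.25);st("up")
def lower(x,y,z0=.127,z1=.109,F=8,dz=.0015):
    z=z0
    while z>z1:
        z-=dz;bot.move_straight([x,y,z],.03);s=bot.get_state();f=s["wrist_force"]
        if f[2]>F:break
    st("low");return s["position"][2]
def trylid(x,y):
    takelid(x,y);go(*CAN,.3);bot.move_straight([*CAN,.13],.2);st("over")
    return lower(*CAN)
E
python3 - <<'E'
from h import *
print(trylid(.4112,-.1885))
E
```

```text
grip 76.6 [ 0.4112 -0.1885  0.0211] [ 0.5 -0.   1.8] w 0.024 f 5.0
grip 79.9 [ 0.4113 -0.1885  0.0212] [-1.2 -0.3  4. ] w 0.0234 f 30.0
up 81.2 [ 0.4107 -0.1883  0.2986] [-0.4 -0.  -1.7] w 0.0238 f 30.0
over 84.4 [0.5002 0.4338 0.1315] [-0.2  0.   0. ] w 0.023 f 30.0
low 85.7 [0.4998 0.4335 0.1213] [-4.3 -4.5 13.7] w 0.0233 f 30.0
0.12127417816656917
```

```bash
cat >> h.py <<'E'
def search(z,radii=(.0012,.0024),n=8):
    for r in radii:
        for a in np.arange(n)*2*np.pi/n:
            x,y=CAN+r*np.array([np.cos(a),np.sin(a)])
            bot.move_straight([x,y,z],.03);s=bot.get_state();f=s["wrist_force"]
            print((r,a.round(2)),s["position"].round(4),f.round(1),s["wrist_torque"].round(2),round(s["grip_width"],4))
            if s["position"][2]<z+.0009 and f[2]<4:print("dropped?");return x,y
            if f[2]>20:z+=.0005
            if f[2]<4:z-=.0008
E
python3 - <<'E'
from h import *
print(search(.1203))
E
```

```text
(0.0012, np.float64(0.0)) [0.5008 0.4337 0.1213] [-3.1 -2.7  7.9] [-0.48  0.69  0.07] 0.0233
(0.0012, np.float64(0.79)) [0.5008 0.4339 0.1213] [-2.4 -4.   9.3] [-0.87  0.56  0.01] 0.0231
(0.0012, np.float64(1.57)) [0.5007 0.434  0.1213] [-0.2 -4.1  7.2] [-0.77  0.04 -0.02] 0.0232
(0.0012, np.float64(2.36)) [0.5002 0.4341 0.1213] [ 1.9 -1.   5.3] [-0.3  -0.4   0.05] 0.023
(0.0012, np.float64(3.14)) [0.4996 0.4337 0.1213] [ 2.9 -0.   5.9] [ 0.14 -0.66  0.05] 0.023
(0.0012, np.float64(3.93)) [0.4995 0.4334 0.1213] [1.5 2.1 4.4] [ 0.41 -0.46  0.03] 0.0236
(0.0012, np.float64(4.71)) [0.4996 0.4334 0.1213] [-0.6  2.8  7.4] [ 0.4   0.14 -0.03] 0.0231
(0.0012, np.float64(5.5)) [0.4997 0.4334 0.1213] [-2.8  0.4  9.6] [-0.21  0.85 -0.01] 0.0228
(0.0024, np.float64(0.0)) [0.5011 0.434  0.1213] [-4.8 -1.  11. ] [-0.51  1.11 -0.01] 0.0233
(0.0024, np.float64(0.79)) [0.5012 0.4349 0.1213] [-3.  -3.7 10.4] [-0.85  0.67  0.01] 0.0231
(0.0024, np.float64(1.57)) [0.5006 0.4354 0.1213] [-0.  -3.2  8.3] [-0.65 -0.19  0.07] 0.0235
(0.0024, np.float64(2.36)) [0.499  0.4351 0.1213] [ 2.  -1.6  6.5] [-0.19 -0.48  0.06] 0.0233
(0.0024, np.float64(3.14)) [0.498  0.4339 0.1213] [2.2 0.1 6.1] [ 0.13 -0.44  0.05] 0.0233
(0.0024, np.float64(3.93)) [0.4981 0.4328 0.1213] [0.4 2.1 6.6] [ 0.41 -0.03  0.04] 0.023
(0.0024, np.float64(4.71)) [0.499  0.4324 0.1213] [-2.   1.9  8.2] [ 0.37  0.56 -0.07] 0.0231
(0.0024, np.float64(5.5)) [0.5004 0.4328 0.1213] [-3.8 -1.   9. ] [-0.1   0.91  0.03] 0.0232
None
```

```bash
cat >> h.py <<'E'
def putback(x,y):
    up(.3,.25);go(x,y,.3);bot.move_straight([x,y,.06],.25);st("back");bot.move_straight([x,y,.0222],.06);st();bot.grip(.05);up(.13)
E
python3 - <<'E'
from h import *
putback(.4112,-.1885)
print(trylid(.5745,-.2661))
E
```

```text
back 93.9 [ 0.4121 -0.1887  0.061 ] [-0.4  0.  -1.3] w 0.0233 f 30.0
 94.7 [ 0.4112 -0.1885  0.022 ] [ 0.7  0.2 -1.5] w 0.0232 f 30.0
grip 99.4 [ 0.5746 -0.2661  0.021 ] [ 0.6  0.3 -0.1] w 0.0239 f 5.0
grip 102.7 [ 0.5745 -0.2662  0.0211] [-0.8  0.1  1.7] w 0.0234 f 30.0
up 103.9 [ 0.574  -0.266   0.2984] [ 1.1  0.7 -2.8] w 0.0234 f 30.0
over 107.4 [0.5002 0.4338 0.1315] [-0.1  0.3 -1.8] w 0.0231 f 30.0
low 108.7 [0.4998 0.4335 0.1211] [-3.8 -3.9 10.4] w 0.0229 f 30.0
0.1210845865077118
```

Run:
```python
from h import *
print(search(.1203,radii=(.0015,.003)))
st()
```

```text
(0.0015, np.float64(0.0)) [0.5012 0.4336 0.1212] [-2.6 -1.5  6.2] [-0.35  0.46  0.03] 0.0232
(0.0015, np.float64(0.79)) [0.5013 0.434  0.1211] [-1.  -3.4  5.8] [-0.69  0.34 -0.  ] 0.0234
(0.0015, np.float64(1.57)) [0.5007 0.4344 0.1211] [ 1.2 -2.8  5.9] [-0.55 -0.27  0.03] 0.0231
(0.0015, np.float64(2.36)) [0.4997 0.4344 0.1211] [ 3.5 -1.2  4.8] [-0.25 -0.68  0.02] 0.0234
(0.0015, np.float64(3.14)) [0.4989 0.4338 0.1211] [3.2 0.7 6.1] [ 0.16 -0.71  0.  ] 0.0232
(0.0015, np.float64(3.93)) [0.4988 0.4334 0.1211] [0.7 2.  5.6] [ 0.48 -0.39 -0.04] 0.023
(0.0015, np.float64(4.71)) [0.4988 0.4334 0.1211] [-2.1  1.3  6.3] [ 0.38  0.35 -0.05] 0.0234
(0.0015, np.float64(5.5)) [0.4993 0.4335 0.1211] [-4.5 -0.8  8.6] [-0.07  1.05  0.  ] 0.0229
(0.003, np.float64(0.0)) [0.5014 0.4342 0.1211] [-4.6 -1.2 11.3] [-0.29  1.04  0.04] 0.0232
(0.003, np.float64(0.79)) [0.5014 0.4353 0.1211] [-3.5 -4.1 10.2] [-0.85  0.51  0.01] 0.0232
(0.003, np.float64(1.57)) [0.5002 0.4361 0.1211] [ 1.6 -1.5  7.8] [-0.55 -0.23 -0.06] 0.0232
(0.003, np.float64(2.36)) [0.4981 0.4356 0.1211] [ 2.1 -1.   7.1] [-0.17 -0.49 -0.01] 0.0237
(0.003, np.float64(3.14)) [0.4969 0.4341 0.1211] [1.5 0.3 6.6] [ 0.22 -0.4  -0.02] 0.0234
(0.003, np.float64(3.93)) [0.4972 0.4325 0.1211] [-0.6  1.7  5.4] [ 0.42 -0.05  0.01] 0.0232
(0.003, np.float64(4.71)) [0.4985 0.432  0.1211] [-2.8  2.4  7.2] [ 0.4   0.58 -0.05] 0.0231
(0.003, np.float64(5.5)) [0.5003 0.4323 0.121 ] [-4.4 -0.6  9.6] [-0.21  1.05  0.06] 0.0236
None
 112.7 [0.5003 0.4323 0.121 ] [-4.4 -0.6  9.6] w 0.0236 f 30.0
```

Run:
```python
from h import *
putback(.5745,-.2661)
t=bot.read_camera("top");s=bot.read_camera("scene");cv2.imwrite("pics/top7.png",t);cv2.imwrite("pics/scene7.png",s)
a=circ("scene",s,(478,266),32,215,.1);b=circ("top",t,(171,206),26,140,.1,90);print(a,b)
c=a[:2]-[.0009,0];d=b[:2]+[.002,.0027];print(c,d,(c+d)/2)
takelid(.4198,-.3473)
```

```text
back 117.2 [ 0.5755 -0.2665  0.0616] [-0.1 -0.3 -1.3] w 0.0233 f 30.0
 118.0 [ 0.5745 -0.2661  0.022 ] [-0.3 -0.7 -2.1] w 0.0234 f 30.0
[0.5    0.4331 0.0599] [0.4972 0.4313 0.0617]
[0.4991 0.4331] [0.4992 0.434 ] [0.49915 0.43355]
grip 122.9 [ 0.4198 -0.3473  0.0211] [0.9 0.6 0.8] w 0.0236 f 5.0
grip 126.2 [ 0.4199 -0.3474  0.0212] [-0.4 -0.2  1.3] w 0.0231 f 30.0
up 127.5 [ 0.4193 -0.3471  0.2985] [ 0.4  0.2 -2.5] w 0.0231 f 30.0
```

```bash
echo 'CAN=np.array([.4992,.4335])' >> h.py
python3 - <<'E'
from h import *
go(*CAN,.3);bot.move_straight([*CAN,.13],.2);bot.wait(.2);st("over")
z=lower(*CAN)
if z>.117: search(.1203,radii=(.001,.002))
st()
E
```

```text
over 131.4 [0.4996 0.434  0.1312] [ 0.2 -0.5 -2. ] w 0.0234 f 30.0
low 134.5 [0.4994 0.4337 0.1112] [-5.6 -5.9 15.4] w 0.0234 f 30.0
 134.5 [0.4994 0.4337 0.1112] [-5.6 -5.9 15.4] w 0.0234 f 30.0
```

Run:
```python
from h import *
bot.grip(.05);up(.18,.2);bot.grip(0)
lower(*CAN,z0=.142,z1=.131,F=12,dz=.001)
up(.3);go(.4,.0,.42)
t=bot.read_camera("top");s=bot.read_camera("scene");cv2.imwrite("pics/top8.png",t);cv2.imwrite("pics/scene8.png",s)
ht=cv2.cvtColor(s,cv2.COLOR_BGR2HSV)
cv2.imwrite("pics/fin.png",np.vstack([np.hstack([cv2.resize(s[200:320,425:525],(300,300),interpolation=2)[:300],cv2.resize(s[140:310,190:400],(400,300),interpolation=2)]),cv2.resize(t[110:280,140:480],(700,300),interpolation=2)]))
```

```text
low 139.8 [0.4993 0.4336 0.1365] [-3.3 -4.5 12.3] w 0.0002 f 6.1
```

View pics/fin.png

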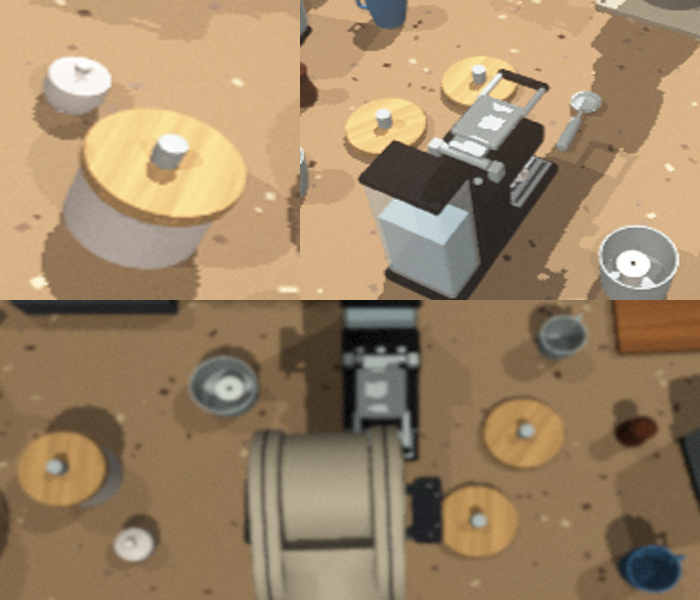

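The lid is seated flush with its knob top at 136 mm. The other two lids lie flat, the used capsule is in the tub, and the clamp is closed.

```bash
python3 -c "
from plant import bot
print(bot.finish_job())"
```

```text
the job is handed in; nothing more can be done
None
```

The job is handed in, at about 141 s of the 210 s allowed: the used capsule is in the tub, a fresh capsule is under the fully closed clamp, the one remaining fresh capsule is in the canister under the lid that fits, and the other two lids lie flat; the hand-in returned no verdict, and I checked the capsule being driven home only by the clamp reaching its stop.

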